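# Power down and set out ball studs in an indexed row

### The job

First turn the power knob on the blue control box fully anticlockwise to its stop, before handling any stud. Then set out all the lugged ball studs upright in a row on the steel plate, one centred on each white circle, starting at the circle next to the end block and leaving none empty in between, each stud turned so that its lug lies along its circle's white line. Leave everything else where it is.

Things in the scene. Friction and masses are not known exactly. Their poses are not given: they have to be found in the camera images.
- stud1: steel ball stud standing upright: foot flange 52 mm across, 14 mm thick; neck 16 mm thick; ball 34 mm across, centre 48 mm above the underside (65 mm tall), 0.38 kg. A lug 12 mm wide, 10 mm tall sticks out of the flange to 38 mm from the axis. Origin: centre of underside; z up; lug along +x. The studs are identical; not all are present (None if absent)
- lug1 (a point): outer tip of stud1's lug, 38 mm from its axis, 5 mm above its underside (None when absent)
- stud2: steel ball stud standing upright: foot flange 52 mm across, 14 mm thick; neck 16 mm thick; ball 34 mm across, centre 48 mm above the underside (65 mm tall), 0.38 kg. A lug 12 mm wide, 10 mm tall sticks out of the flange to 38 mm from the axis. Origin: centre of underside; z up; lug along +x. The studs are identical; not all are present (None if absent)
- lug2 (a point): outer tip of stud2's lug, 38 mm from its axis, 5 mm above its underside (None when absent)
- stud3: steel ball stud standing upright: foot flange 52 mm across, 14 mm thick; neck 16 mm thick; ball 34 mm across, centre 48 mm above the underside (65 mm tall), 0.38 kg. A lug 12 mm wide, 10 mm tall sticks out of the flange to 38 mm from the axis. Origin: centre of underside; z up; lug along +x. The studs are identical; not all are present (None if absent)
- lug3 (a point): outer tip of stud3's lug, 38 mm from its axis, 5 mm above its underside (None when absent)
- stud4: steel ball stud standing upright: foot flange 52 mm across, 14 mm thick; neck 16 mm thick; ball 34 mm across, centre 48 mm above the underside (65 mm tall), 0.38 kg. A lug 12 mm wide, 10 mm tall sticks out of the flange to 38 mm from the axis. Origin: centre of underside; z up; lug along +x. The studs are identical; not all are present (None if absent)
- lug4 (a point): outer tip of stud4's lug, 38 mm from its axis, 5 mm above its underside (None when absent)
- stud5: steel ball stud standing upright: foot flange 52 mm across, 14 mm thick; neck 16 mm thick; ball 34 mm across, centre 48 mm above the underside (65 mm tall), 0.38 kg. A lug 12 mm wide, 10 mm tall sticks out of the flange to 38 mm from the axis. Origin: centre of underside; z up; lug along +x. The studs are identical; not all are present (None if absent)
- lug5 (a point): outer tip of stud5's lug, 38 mm from its axis, 5 mm above its underside (None when absent)
- plate: fixed dark steel plate on the bench, 120 (x) x 410 (y) x 6 mm, origin at the centre of its underside. Five white circles (61 mm across) in a row 75 mm apart along its y; from each a white line 3 mm wide runs out along the plate's +x (away from the robot). A steel end block, 12 mm thick, 18 mm above the plate, closes its +y end (robot's left)
- station1 (a point): centre of circle 1 on the plate's top face (6 mm above the bench), the one next to the end block; axes as the plate's
- station2 (a point): centre of circle 2 on the plate's top face (6 mm above the bench), second from the end block; axes as the plate's
- station3 (a point): centre of circle 3 on the plate's top face (6 mm above the bench), third; axes as the plate's
- station4 (a point): centre of circle 4 on the plate's top face (6 mm above the bench), fourth; axes as the plate's
- station5 (a point): centre of circle 5 on the plate's top face (6 mm above the bench), fifth, farthest from the end block; axes as the plate's
- power (a joint): black power knob on top of the fixed blue control box (150 x 110 x 55 mm, left or right of the plate), rad: 0 at the anticlockwise end stop (power fully down), growing clockwise seen from above, to 4.7; stays where left. Disc 52 mm across with an upright bar grip 49 mm long, 14 mm thick, 32 mm tall, a white pointer on one half of its top
- power_grip (a point): point on the knob's axis in its bar grip, 7 mm below the bar's top, 92 mm above the bench; turns with the knob: the bar lies along its x, the white pointer is towards its -x
- sleeve: dark steel sleeve (tube), 42 mm across, 35 mm tall, standing; may stand among the studs; bystander
- vblock: heavy dark steel V-block, 90 x 70 x 55 mm; bystander
- oil: plastic oil bottle, 54 mm across, 130 mm tall, standing; bystander
- wrench: steel wrench lying flat; bystander
- driver: screwdriver lying flat; bystander
- coil: copper coil loop lying flat: open ring 82 mm across with two straight leads to +x of it; bystander

How it is judged:
On the way:
1. the power knob is turned fully anticlockwise, to its stop (value of joint power below 0.1 rad), for 0.2 s.
At the end, for the whole second after the job is handed in: Knob within 0.1 rad of its anticlockwise stop; every stud upright (0.1 rad) and at rest on the plate, axis within 8 mm of a circle's centre, lug tip within 9 mm of the middle of its white line; circles filled from the end block on without a gap (value of joint power below 0.1 rad and ((horizontal distance between stud1 and station1 below 0.008 m and y of lug1 in the frame of station1 between -0.009 and 0.009 m and x of lug1 in the frame of station1 above 0.02 m) or (horizontal distance between stud1 and station2 below 0.008 m and y of lug1 in the frame of station2 between -0.009 and 0.009 m and x of lug1 in the frame of station2 above 0.02 m) or (horizontal distance between stud1 and station3 below 0.008 m and y of lug1 in the frame of station3 between -0.009 and 0.009 m and x of lug1 in the frame of station3 above 0.02 m) or (horizontal distance between stud1 and station4 below 0.008 m and y of lug1 in the frame of station4 between -0.009 and 0.009 m and x of lug1 in the frame of station4 above 0.02 m) or (horizontal distance between stud1 and station5 below 0.008 m and y of lug1 in the frame of station5 between -0.009 and 0.009 m and x of lug1 in the frame of station5 above 0.02 m)) and angle between each of stud1, stud2, stud3, stud4, stud5's own z axis and vertical below 0.1 rad and height (world z) of stud1 between 0.003 and 0.01 m and linear speed of each of stud1, stud2, stud3, stud4, stud5 below 0.02 m/s and ((horizontal distance between stud2 and station1 below 0.008 m and y of lug2 in the frame of station1 between -0.009 and 0.009 m and x of lug2 in the frame of station1 above 0.02 m) or (horizontal distance between stud2 and station2 below 0.008 m and y of lug2 in the frame of station2 between -0.009 and 0.009 m and x of lug2 in the frame of station2 above 0.02 m) or (horizontal distance between stud2 and station3 below 0.008 m and y of lug2 in the frame of station3 between -0.009 and 0.009 m and x of lug2 in the frame of station3 above 0.02 m) or (horizontal distance between stud2 and station4 below 0.008 m and y of lug2 in the frame of station4 between -0.009 and 0.009 m and x of lug2 in the frame of station4 above 0.02 m) or (horizontal distance between stud2 and station5 below 0.008 m and y of lug2 in the frame of station5 between -0.009 and 0.009 m and x of lug2 in the frame of station5 above 0.02 m)) and height (world z) of stud2 between 0.003 and 0.01 m and ((horizontal distance between stud3 and station1 below 0.008 m and y of lug3 in the frame of station1 between -0.009 and 0.009 m and x of lug3 in the frame of station1 above 0.02 m) or (horizontal distance between stud3 and station2 below 0.008 m and y of lug3 in the frame of station2 between -0.009 and 0.009 m and x of lug3 in the frame of station2 above 0.02 m) or (horizontal distance between stud3 and station3 below 0.008 m and y of lug3 in the frame of station3 between -0.009 and 0.009 m and x of lug3 in the frame of station3 above 0.02 m) or (horizontal distance between stud3 and station4 below 0.008 m and y of lug3 in the frame of station4 between -0.009 and 0.009 m and x of lug3 in the frame of station4 above 0.02 m) or (horizontal distance between stud3 and station5 below 0.008 m and y of lug3 in the frame of station5 between -0.009 and 0.009 m and x of lug3 in the frame of station5 above 0.02 m)) and height (world z) of stud3 between 0.003 and 0.01 m and ((horizontal distance between stud4 and station1 below 0.008 m and y of lug4 in the frame of station1 between -0.009 and 0.009 m and x of lug4 in the frame of station1 above 0.02 m) or (horizontal distance between stud4 and station2 below 0.008 m and y of lug4 in the frame of station2 between -0.009 and 0.009 m and x of lug4 in the frame of station2 above 0.02 m) or (horizontal distance between stud4 and station3 below 0.008 m and y of lug4 in the frame of station3 between -0.009 and 0.009 m and x of lug4 in the frame of station3 above 0.02 m) or (horizontal distance between stud4 and station4 below 0.008 m and y of lug4 in the frame of station4 between -0.009 and 0.009 m and x of lug4 in the frame of station4 above 0.02 m) or (horizontal distance between stud4 and station5 below 0.008 m and y of lug4 in the frame of station5 between -0.009 and 0.009 m and x of lug4 in the frame of station5 above 0.02 m)) and height (world z) of stud4 between 0.003 and 0.01 m and ((horizontal distance between stud5 and station1 below 0.008 m and y of lug5 in the frame of station1 between -0.009 and 0.009 m and x of lug5 in the frame of station1 above 0.02 m) or (horizontal distance between stud5 and station2 below 0.008 m and y of lug5 in the frame of station2 between -0.009 and 0.009 m and x of lug5 in the frame of station2 above 0.02 m) or (horizontal distance between stud5 and station3 below 0.008 m and y of lug5 in the frame of station3 between -0.009 and 0.009 m and x of lug5 in the frame of station3 above 0.02 m) or (horizontal distance between stud5 and station4 below 0.008 m and y of lug5 in the frame of station4 between -0.009 and 0.009 m and x of lug5 in the frame of station4 above 0.02 m) or (horizontal distance between stud5 and station5 below 0.008 m and y of lug5 in the frame of station5 between -0.009 and 0.009 m and x of lug5 in the frame of station5 above 0.02 m)) and height (world z) of stud5 between 0.003 and 0.01 m and ((horizontal distance between stud1 and station1 below 0.008 m and y of lug1 in the frame of station1 between -0.009 and 0.009 m and x of lug1 in the frame of station1 above 0.02 m) or (horizontal distance between stud2 and station1 below 0.008 m and y of lug2 in the frame of station1 between -0.009 and 0.009 m and x of lug2 in the frame of station1 above 0.02 m) or (horizontal distance between stud3 and station1 below 0.008 m and y of lug3 in the frame of station1 between -0.009 and 0.009 m and x of lug3 in the frame of station1 above 0.02 m) or (horizontal distance between stud4 and station1 below 0.008 m and y of lug4 in the frame of station1 between -0.009 and 0.009 m and x of lug4 in the frame of station1 above 0.02 m) or (horizontal distance between stud5 and station1 below 0.008 m and y of lug5 in the frame of station1 between -0.009 and 0.009 m and x of lug5 in the frame of station1 above 0.02 m)) and ((horizontal distance between stud1 and station2 below 0.008 m and y of lug1 in the frame of station2 between -0.009 and 0.009 m and x of lug1 in the frame of station2 above 0.02 m) or (horizontal distance between stud2 and station2 below 0.008 m and y of lug2 in the frame of station2 between -0.009 and 0.009 m and x of lug2 in the frame of station2 above 0.02 m) or (horizontal distance between stud3 and station2 below 0.008 m and y of lug3 in the frame of station2 between -0.009 and 0.009 m and x of lug3 in the frame of station2 above 0.02 m) or (horizontal distance between stud4 and station2 below 0.008 m and y of lug4 in the frame of station2 between -0.009 and 0.009 m and x of lug4 in the frame of station2 above 0.02 m) or (horizontal distance between stud5 and station2 below 0.008 m and y of lug5 in the frame of station2 between -0.009 and 0.009 m and x of lug5 in the frame of station2 above 0.02 m)) and ((horizontal distance between stud1 and station3 below 0.008 m and y of lug1 in the frame of station3 between -0.009 and 0.009 m and x of lug1 in the frame of station3 above 0.02 m) or (horizontal distance between stud2 and station3 below 0.008 m and y of lug2 in the frame of station3 between -0.009 and 0.009 m and x of lug2 in the frame of station3 above 0.02 m) or (horizontal distance between stud3 and station3 below 0.008 m and y of lug3 in the frame of station3 between -0.009 and 0.009 m and x of lug3 in the frame of station3 above 0.02 m) or (horizontal distance between stud4 and station3 below 0.008 m and y of lug4 in the frame of station3 between -0.009 and 0.009 m and x of lug4 in the frame of station3 above 0.02 m) or (horizontal distance between stud5 and station3 below 0.008 m and y of lug5 in the frame of station3 between -0.009 and 0.009 m and x of lug5 in the frame of station3 above 0.02 m)) and (((horizontal distance between stud1 and station4 below 0.008 m and y of lug1 in the frame of station4 between -0.009 and 0.009 m and x of lug1 in the frame of station4 above 0.02 m) or (horizontal distance between stud2 and station4 below 0.008 m and y of lug2 in the frame of station4 between -0.009 and 0.009 m and x of lug2 in the frame of station4 above 0.02 m) or (horizontal distance between stud3 and station4 below 0.008 m and y of lug3 in the frame of station4 between -0.009 and 0.009 m and x of lug3 in the frame of station4 above 0.02 m) or (horizontal distance between stud4 and station4 below 0.008 m and y of lug4 in the frame of station4 between -0.009 and 0.009 m and x of lug4 in the frame of station4 above 0.02 m) or (horizontal distance between stud5 and station4 below 0.008 m and y of lug5 in the frame of station4 between -0.009 and 0.009 m and x of lug5 in the frame of station4 above 0.02 m)) or horizontal distance between each of stud1, stud2, stud3, stud4, stud5 and station5 above 0.03 m)); the robot touches nothing.
It fails at once if a stud is handled while the power knob is still up (more than 0.15 rad from its stop) (value of joint power above 0.15 rad and (contact force between the fingers and stud1 above 1 N or contact force between the fingers and stud2 above 1 N or contact force between the fingers and stud3 above 1 N or contact force between the fingers and stud4 above 1 N or contact force between the fingers and stud5 above 1 N)).
It fails at once if another item is shifted more than 50 mm (distance of any of sleeve, vblock, oil, wrench, driver, coil from where it was at the start of the episode above 0.05 m).
Of stud1, stud2, stud3, stud4, stud5 only 3 to 5 are there at a start; the rules pass over those that are not, and their reading is None.
At some moment in a run one of stud1, stud2, stud3, stud4, stud5 may be knocked a few centimetres aside while the robot is not near it.
It also fails if it takes over 210 s, if anything falls off the work surface, if the arm or the gripper's body presses on something with over 40 N, if the wrist force passes 120 N, or if a joint passes its speed limit or range.

### The arm

A 6-joint arm with a two-finger parallel gripper is mounted at the origin on the work surface. World frame = base frame: x ahead of the robot, y to its left, z up, the work surface at z = 0. Lengths are in m, angles in rad, forces in N, time in s.
With the tool pointing down it reaches from about 0.25 to 0.725 m from the base axis. Payload 4 kg.
Tool frame: the origin (TCP) lies at the very end of the fingers, on their centre line; the grasp point (between the pads) lies 19 mm behind it; z points along the fingers, y is the line along which they close (so a half turn about z gives the same grasp; the last joint's range is limited). The gripper opens to 85 mm and grips with 20 to 120 N. Pads are 22 mm wide; open, the fingers measure 114 mm over their backs; the gripper's body (76 mm by 85 mm) begins 54 mm behind the grasp point. The pads swing forward as they close: fully open they stand 13 mm farther back than shut.
Start: joints at [-1.338, 0.241, 0.005, 1.335, 0, 1.571], TCP at [0.115, -0.487, 0.231] pointing down, gripper open.
Joint ranges: [-2.72, 2.72], [-1.05, 1.87], [-1.09, 1.28], [-1.99, 2.15], [-1.42, 1.44], [-3.14, 3.14]. Speed limits (rad/s): [2.79, 2.79, 3.14, 3.14, 3.14, 3.14].

### API

Orientations are given as a unit quaternion [x, y, z, w].
In Python, from workcell import * gives the robot as it stands. The module is installed in compiled form; this text tells all that it offers.
- The arm moves only by the tool send_rows, never from a script. Its argument "steps" is text: rows parted by semicolons, each of 7 numbers parted by spaces: the opening, from -1 (shut) to 1 (fully open), then the shift along the world's x, y, z in m, then the turn, a rotation vector about the world's x, y, z in rad. A call has exactly 5 rows; each row shifts and turns the commanded pose from where the row before left it; what a row does not reach is not made up. A row lasts 1/12 s, in which the tool goes at most 41.7 mm and 7.16 degrees, less where a joint would pass 70% of its speed; a pose out of reach is approached as far as the arm can. A call is refused whole if a number of a shift passes 0.0417 or a number of a turn 0.125, either way. A call with a gripper value outside its range is refused whole. The fingers move at their own pace and stop on an object; the grip force is fixed at half the most. Time passes only in rows, so rows that do not move let the fingers close, or fill a call up. It gives the time, the measured TCP pose, the force, the opening and the grip force at its end, in the units of the state.
- get_obs(): the state, without advancing time (a new reading comes with each control period).
- camera(name): name is "side" or "top" or "wrist"; returns a dict with "frame" (420x560x3 uint8, red, green, blue), "range_z" (420x560 float32, m along the optical axis (not along the pixel's ray), 0 where there is no reading), "camera_matrix" (3x3 intrinsics, pixels), "extrinsics" (4x4, takes a point from world to camera coordinates); the wrist camera has in their place "T_tool_cam" (4x4, takes a point from camera to tool coordinates, whose origin is the TCP and whose axes are the flange's). Camera axes: x right, y down, z forward; pixel columns grow to the right and rows downward; lengths in m; the calibration is good to about 2 mm. The wrist camera is an equidistant fisheye: a pixel r from the principal point sees the ray r / f radians off the axis. A picture is of the moment at which its call begins: read the wrist's pose just before it.
- job_done(): hands the job in; it is judged then, once.
The state is a dict: "clock": time; "joint_pos": joint angles; "joint_vel": joint speeds; "tau": joint torques, N m; "eef_pos": TCP position; "tool_rot": TCP orientation; "ft_force": force on the tool from outside, world axes, zero at the start; "ft_torque": the same for the moment, N m; "grip_width": finger opening in m; "grasp_force": force on a finger pad.
Only numpy, scipy, OpenCV 4.12 (cv2) and the standard library are available. Lean on these libraries where they do the work, as an engineer would, in place of code of your own. Each camera call takes 0.05 s, during which the arm holds its last target. There are 200 camera calls.

## Working session

There is one attempt and no reset: what is moved stays moved. The work goes in short steps, Python scripts to look and compute and a tool call to move; the robot and the scene stay as the last step left them, time stands still between calls to the robot, and variables do not carry over. Pictures are saved under pics/ and viewed, at most 14 in all, crops included, and the job is handed in when it is done.

Besides the shell and the picture viewer there is one more tool, called after "Emit:" as a command line: name --argument value ..., lists and objects as JSON in quotes. send_rows: Moves the arm, as the interface text tells. Its arguments: {"type":"object","properties":{"steps":{"type":"string"}},"required":["steps"]}

```bash
mkdir -p pics
cat > h.py <<'E'
from workcell import *
import numpy as np, cv2
def shot(n):
    c=camera(n); return c
def save(c,f): cv2.imwrite('pics/'+f,c['frame'][:,:,::-1])
def cloud(c):
    K=c['camera_matrix'];z=c['range_z'];v,u=np.mgrid[:z.shape[0],:z.shape[1]]
    P=np.stack([(u-K[0,2])/K[0,0]*z,(v-K[1,2])/K[1,1]*z,z],-1)
    E=c['extrinsics'];return (P-E[:3,3])@E[:3,:3]
E
python3 - <<'E'
from h import *
for n in ['top','side']:
    c=shot(n); save(c,n+'0.png'); np.savez(n+'0.npz',**c); print(n,c['camera_matrix'],c['extrinsics'])
o=get_obs();print(o)
E
```

```text
top [[510.37689702   0.         277.80414013]
 [  0.         510.37689702 205.47550678]
 [  0.           0.           1.        ]] [[-2.86122235e-02 -9.99590413e-01 -5.88686646e-04  6.25615366e-02]
 [-9.92607928e-01  2.84818364e-02 -1.17975791e-01  5.64152509e-01]
 [ 1.17944236e-01 -2.79121466e-03 -9.93016297e-01  1.34795057e+00]
 [ 0.00000000e+00  0.00000000e+00  0.00000000e+00  1.00000000e+00]]
side [[478.07326953   0.         283.00476564]
 [  0.         478.07326953 209.43251309]
 [  0.           0.           1.        ]] [[-0.93474972 -0.35486315  0.01775124  0.5594057 ]
 [-0.23211439  0.57206365 -0.78668042  0.17717228]
 [ 0.26900905 -0.73946963 -0.61710518  1.22971219]
 [ 0.          0.          0.          1.        ]]
{'clock': 0.1, 'joint_pos': array([-1.33797826e+00,  2.41291048e-01,  3.83010742e-03,  1.33521324e+00,
       -3.11434447e-05,  1.57078652e+00]), 'joint_vel': array([-0.00120588, -0.00214108,  0.0040125 , -0.0013507 ,  0.00042177,
       -0.00044095]), 'tau': array([ 9.38905432e-04, -3.73138618e+01,  2.53009379e+01,  1.08439519e-02,
       -1.36948415e-04, -5.00781368e-06]), 'eef_pos': array([ 0.11521613, -0.48594326,  0.23051425]), 'tool_rot': array([ 9.93231107e-01,  1.16151136e-01, -1.24514434e-04, -9.30762509e-04]), 'ft_force': array([-0.96395379, -0.13553987, -1.20549927]), 'ft_torque': array([-0.03816685, -0.03419978, -0.00960036]), 'grasp_force': 0.0, 'grip_width': 0.08543375365622739}
```

View pics/top0.png

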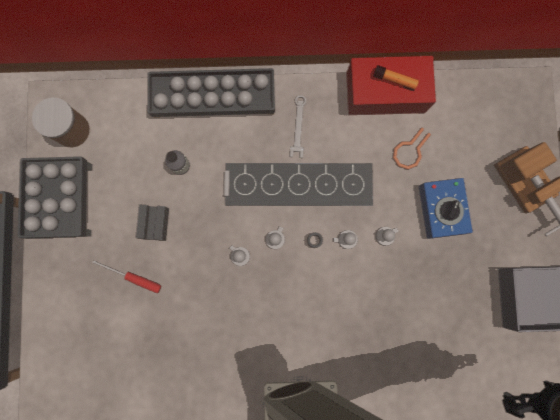

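View pics/side0.png

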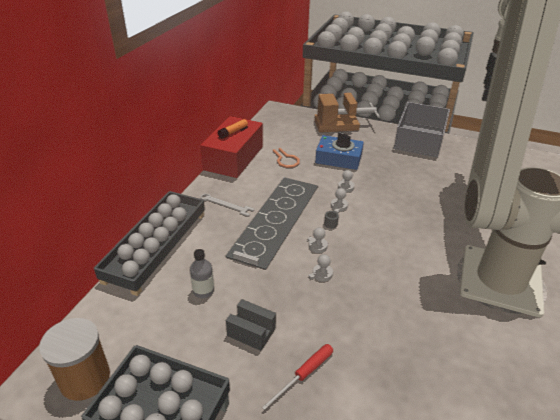

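The top view shows four studs at (240,256), (275,239), (347,239) and (387,236). The sleeve is at (314,240), the plate spans (225..372,164..206) with its end block on the left, and the knob is at (450,210). I'll measure these positions and look closer.

```bash
cat > m0.py <<'E'
from h import *
c=dict(np.load('top0.npz'));P=cloud(c)
f=c['frame'][:,:,::-1]
a=cv2.resize(f[215:275,220:410],None,fx=4,fy=4,interpolation=cv2.INTER_CUBIC)
b=cv2.resize(f[170:245,415:480],None,fx=4,fy=4,interpolation=cv2.INTER_CUBIC)
o=np.zeros((a.shape[0]+b.shape[0],760,3),np.uint8);o[:240,:a.shape[1]]=a;o[240:,:b.shape[1]]=b
p=cv2.resize(f[155:215,220:380],None,fx=3,fy=3,interpolation=cv2.INTER_CUBIC);o[240:420,270:750]=p
cv2.imwrite('pics/crop0.png',o)
for n,(u,v) in dict(s1=(240,256),s2=(275,239),s3=(347,239),s4=(387,236),knob=(450,210),sleeve=(314,240)).items():
    R=P[v-12:v+13,u-12:u+13].reshape(-1,3);z=R[:,2]
    hi=R[z>z.max()-.014]
    print(n,'zmax',z.max().round(4),'top c',((hi.max(0)+hi.min(0))/2).round(4),'ext',np.ptp(hi,0).round(3))
# plate circles
g=cv2.cvtColor(f,cv2.COLOR_BGR2GRAY)
for u in (245,272,299,326,353):
    w=g[168:202,u-13:u+14]>130; v,x=np.nonzero(w)
    Q=P[168:202,u-13:u+14][w]; print(u,len(Q),((Q[:,1].max()+Q[:,1].min())/2).round(4),Q.min(0).round(4),Q.max(0).round(4))
E
python3 m0.py
```

```text
s1 zmax 1.4051 top c [0.4028 0.0502 1.4051] ext [0. 0. 0.]
s2 zmax 1.4051 top c [0.4028 0.0502 1.4051] ext [0. 0. 0.]
s3 zmax 1.4051 top c [0.4028 0.0502 1.4051] ext [0. 0. 0.]
s4 zmax 1.4051 top c [0.4028 0.0502 1.4051] ext [0. 0. 0.]
knob zmax 1.4051 top c [0.4028 0.0502 1.4051] ext [0. 0. 0.]
sleeve zmax 1.4051 top c [0.4028 0.0502 1.4051] ext [0. 0. 0.]
245 48 0.137 [ 0.6027  0.1077 -0.0016] [0.6767 0.1664 0.0124]
272 52 0.0621 [ 0.6008  0.0329 -0.004 ] [0.6754 0.0913 0.0138]
299 53 -0.0128 [ 0.5987 -0.0421 -0.0007] [0.6729 0.0164 0.0124]
326 52 -0.0878 [ 5.955e-01 -1.172e-01 -5.000e-04] [ 0.6706 -0.0583  0.0153]
353 53 -0.1625 [ 5.945e-01 -1.921e-01 -1.000e-04] [ 0.6686 -0.1329  0.0137]
```

View pics/crop0.png

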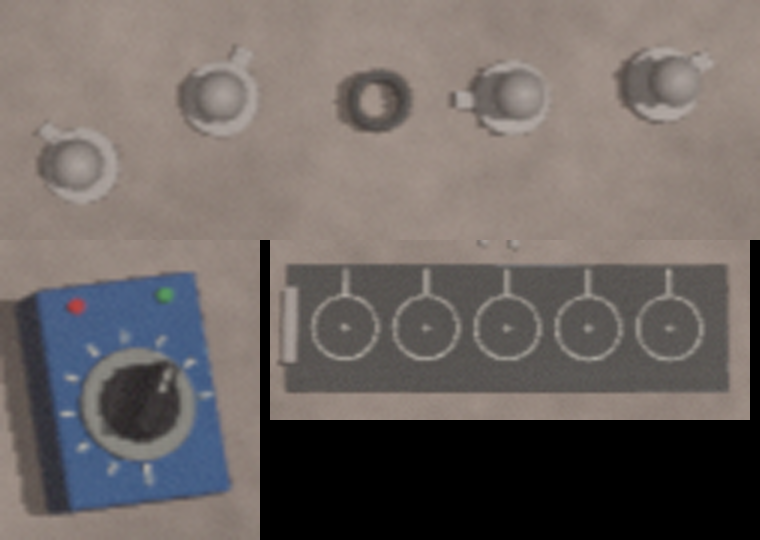

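Bottom-left crop: the dial ticks run clockwise from the bottom (150,472) to the right (206,394), and the pointer is at upper right (165,377). That puts the knob roughly 4 rad above its stop. The lugs point up-left on s1, up-right on s2, left on s3 and up-right on s4.

```bash
cat >> h.py <<'E'
def ray(c,u,v,z):
    K=c['camera_matrix'];E=c['extrinsics'];R=E[:3,:3];o=-R.T@E[:3,3]
    d=R.T@np.array([(u-K[0,2])/K[0,0],(v-K[1,2])/K[1,1],1.]);return o+d*(z-o[2])/d[2]
E
python3 - <<'E'
from h import *
c=dict(np.load('top0.npz'));P=cloud(c);Z=np.where(c['range_z']>0,P[...,2],0)
pc=lambda x,y:(220+(x-1.5)/4,215+(y-1.5)/4)
S=[((80,166),(45,131),(75,165)),((219,97),(241,50),(220,97)),((511,98),(458,99),(520,95)),((660,85),(705,60),(677,82))]
for f,t,b in S:
    F=ray(c,*pc(*f),.014);T=ray(c,*pc(*t),.010);B=ray(c,*pc(*b),.048);d=T-F
    print('fl',F[:2].round(4),'ball',B[:2].round(4),'tip r',np.hypot(*d[:2]).round(4),'yaw',np.degrees(np.arctan2(d[1],d[0])).round(1))
    u,v=map(int,pc(*f));m=np.zeros(Z.shape,bool);m[v-14:v+15,u-14:u+15]=1;m&=(Z>.036)&(Z<.1)
    vv,uu=np.nonzero(m);print('   depth n',m.sum(),ray(c,uu.mean(),vv.mean(),.05)[:2].round(4),Z[m].max().round(3))
pk=lambda x,y:(415+(x-1.5)/4,170+(y-241.5)/4)
print('disc',ray(c,*pk(138,404),.067)[:2]);print('ptr',ray(c,*pk(168,375),.099)[:2])
for q in [(150,472),(206,394),(125,336),(68,413)]: print('tick',ray(c,*pk(*q),.055)[:2])
m=np.zeros(Z.shape,bool);m[190:232,430:470]=1;m&=(Z>.083)&(Z<.13);vv,uu=np.nonzero(m)
Q=np.array([ray(c,a,b,.099)[:2] for a,b in zip(uu,vv)]);print('bar n',len(Q),Z[m].max(),Q.mean(0))
mu=cv2.minAreaRect((Q*1000).astype(np.float32));print(mu);w,V=np.linalg.eigh(np.cov(Q.T));print(np.sqrt(w*12),np.degrees(np.arctan2(V[1,1],V[0,1])))
g=cv2.cvtColor(c['frame'],cv2.COLOR_RGB2GRAY)
C=[]
for u in (245,272,299,326,353):
    v,x=np.nonzero(g[172:200,u-13:u+14]>110); p=np.array([ray(c,a+u-13,b+172,.006)[:2] for a,b in zip(x,v)])
    cen=np.median(p,0)
    for _ in range(10):
        r=np.hypot(*(p-cen).T);k=abs(r-.0295)<.005;d=(p[k]-cen)
        A=np.c_[2*p[k],np.ones(k.sum())];s=np.linalg.lstsq(A,(p[k]**2).sum(1),rcond=None)[0];cen=s[:2]
    C.append(cen);print('station',cen.round(4),np.sqrt(s[2]+cen@cen).round(4),k.sum())
C=np.array(C);d=np.polyfit(np.arange(5),C,1);print(d, np.degrees(np.arctan2(d[0,0],-d[0,1])))
E
```

```text
fl [0.4327 0.1538] ball [0.4327 0.1546] tip r 0.0341 yaw 44.0
   depth n 128 [0.4327 0.1536] 0.067
fl [0.4767 0.0583] ball [0.4749 0.0574] tip r 0.0357 yaw -26.5
   depth n 123 [0.4757 0.0578] 0.069
fl [ 0.4703 -0.1404] ball [ 0.4705 -0.1418] tip r 0.0357 yaw 89.1
   depth n 129 [ 0.4706 -0.1405] 0.071
fl [ 0.4763 -0.2423] ball [ 0.4761 -0.2465] tip r 0.0364 yaw -63.2
   depth n 131 [ 0.477  -0.2438] 0.069
disc [ 0.53510105 -0.40465877]
ptr [ 0.55015207 -0.41438467]
tick [ 0.4908212  -0.41359297]
tick [ 0.54167305 -0.45441647]
tick [ 0.58213423 -0.40317736]
tick [ 0.53161355 -0.36182524]
bar n 127 0.10631812650995841 [ 0.53476768 -0.40329818]
((535.0106201171875, -403.12908935546875), (17.893465042114258, 52.065391540527344), 64.66931915283203)
[0.01701101 0.05048444] 155.13278841819977
station [0.6328 0.1366] 0.0296 107
station [0.6305 0.0617] 0.0296 106
station [ 0.6282 -0.0133] 0.0295 110
station [ 0.6258 -0.0885] 0.0296 112
station [ 0.6235 -0.1634] 0.0295 112
[[-0.00232707 -0.07502405]
 [ 0.63281027  0.13665834]] -1.7766079546040954
```

The measurements agree with each other: station spacing is 75.0 mm, ring radius 29.6 mm and bar length 50 mm. The pointer yaw is −25° and the stop is at about −167°, so the knob needs about 218° anticlockwise. I'll move to it now.

Emit:
send_rows --steps "1 0.035 0.007 0 0 0 -0.11;1 0.035 0.007 0 0 0 -0.11;1 0.035 0.007 0 0 0 -0.11;1 0.035 0.007 0 0 0 -0.11;1 0.035 0.007 0 0 0 -0.11"

```text
clock: 0.52
eef_pos: [0.2916, -0.4508, 0.2308]
tool_rot: [0.987, -0.161, -0.0, -0.0]
ft_force: [0.5, -0.9, -0.9]
grip_width: 0.0856
grasp_force: 0.0
```

Emit:
send_rows --steps "1 0.035 0.007 0 0 0 -0.11;1 0.035 0.007 0 0 0 0;1 0.035 0.007 0 0 0 0;1 0.035 0.007 0 0 0 0;1 0.035 0.007 0 0 0 0"

```text
clock: 0.93
eef_pos: [0.4668, -0.4156, 0.2307]
tool_rot: [0.977, -0.212, -0.001, -0.0]
ft_force: [-0.1, -0.5, -0.1]
grip_width: 0.0853
grasp_force: 0.0
```

Emit:
send_rows --steps "1 0.035 0.007 0 0 0 0;1 0.035 0.005 0 0 0 0;1 0 0 0 0 0 0;1 0 0 0 0 0 0;1 0 0 0 0 0 0"

```text
clock: 1.35
eef_pos: [0.5348, -0.4042, 0.2302]
tool_rot: [0.977, -0.212, -0.001, -0.0]
ft_force: [0.2, 0.4, 0.9]
grip_width: 0.0855
grasp_force: 0.0
```

```bash
cat >> h.py <<'E'
from scipy.spatial.transform import Rotation as Ro
def wrist():
    o=get_obs();c=camera('wrist');c['Rw']=Ro.from_quat(o['tool_rot']).as_matrix();c['tw']=o['eef_pos'];return c
def wmaps(c):
    K=c['camera_matrix'];v,u=np.mgrid[:420,:560];x=(u-K[0,2])/K[0,0];y=(v-K[1,2])/K[1,1];r=np.hypot(x,y)+1e-9
    return np.stack([np.sin(r)*x/r,np.sin(r)*y/r,np.cos(r)],-1)
def wcloud(c):
    d=wmaps(c);P=d/np.maximum(d[...,2:],.05)*c['range_z'][...,None]
    T=c['T_tool_cam'];P=P@T[:3,:3].T+T[:3,3];return P@c['Rw'].T+c['tw']
def ortho(c,x0,x1,y0,y1,z,s=.0005):
    "rectified view of plane z: up=+x, left=+y"
    X,Y=np.meshgrid(np.arange(x1,x0,-s),np.arange(y1,y0,-s),indexing='ij')
    P=np.stack([X,Y,np.full_like(X,z)],-1);T=c['T_tool_cam']
    P=((P-c['tw'])@c['Rw']-T[:3,3])@T[:3,:3];K=c['camera_matrix']
    n=np.hypot(P[...,0],P[...,1])+1e-12;th=np.arctan2(n,P[...,2])
    u=K[0,0]*th*P[...,0]/n+K[0,2];v=K[1,1]*th*P[...,1]/n+K[1,2]
    return cv2.remap(c['frame'],u.astype(np.float32),v.astype(np.float32),cv2.INTER_LINEAR)
def st():
    o=get_obs();R=Ro.from_quat(o['tool_rot']).as_matrix()
    print('t',round(o['clock'],2),'p',o['eef_pos'].round(4),'yaw',np.degrees(np.arctan2(R[1,0],R[0,0])).round(2),'tilt',R[:2,2].round(4),'q',o['joint_pos'].round(3),'F',o['ft_force'].round(1),'M',o['ft_torque'].round(2),'w',round(o['grip_width'],4),'g',round(o['grasp_force'],1))
E
python3 - <<'E'
from h import *
st();c=wrist();print(c['T_tool_cam'].round(4),c['camera_matrix'])
o=ortho(c,.46,.61,-.48,-.33,.099);o2=ortho(c,.46,.61,-.48,-.33,.055)
cv2.imwrite('pics/kn.png',np.hstack([o,o2])[:,:,::-1])
P=wcloud(c);z=P[...,2];m=(c['range_z']>0)&(z>.088)&(z<.11)&(abs(P[...,0]-.535)<.05)&(abs(P[...,1]+.404)<.05)
Q=P[m];r=cv2.minAreaRect((Q[:,:2]*1000).astype(np.float32));w,V=np.linalg.eigh(np.cov(Q[:,:2].T));print(len(Q),Q.mean(0),r,np.sqrt(w*12),np.degrees(np.arctan2(V[1,1],V[0,1])))
E
```

```text
t 1.35 p [ 0.5348 -0.4042  0.2302] yaw -24.46 tilt [-0.0021  0.001 ] q [-0.647  0.604  0.553  1.523 -0.     2.921] F [0.2 0.4 0.9] M [-0.01  0.02  0.06] w 0.0855 g 0.0
[[-1.000e-04 -9.474e-01 -3.201e-01  8.310e-02]
 [ 1.000e+00  0.000e+00 -4.000e-04  0.000e+00]
 [ 4.000e-04 -3.201e-01  9.474e-01 -1.430e-01]
 [ 0.000e+00  0.000e+00  0.000e+00  1.000e+00]] [[325.1922621    0.         280.9877119 ]
 [  0.         325.1922621  205.39362259]
 [  0.           0.           1.        ]]
857 [ 0.53757398 -0.40892873  0.09875177] ((536.450927734375, -408.22064208984375), (13.540374755859375, 48.98598098754883), 65.93038940429688) [0.0136155  0.04955754] 155.45369087714653
```

View pics/kn.png

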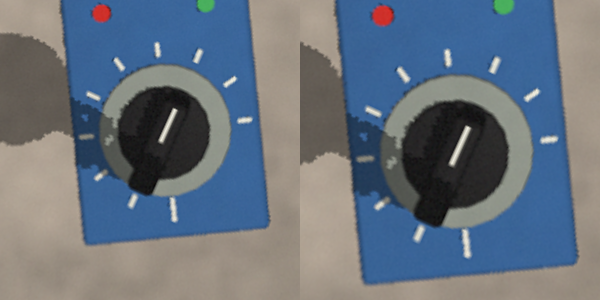

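The wrist view shows the bar at yaw 155.4°, matching the tool, with the pointer on the far half. The stop tick is at about yaw −172°. The two cameras differ by about 4 mm on the axis, so I'll go between them and watch the side force while closing.

Emit:
send_rows --steps "1 0.0012 -0.002 -0.037 0 0 0;1 0 0 -0.037 0 0 0;1 0 0 -0.037 0 0 0;1 0 0 -0.037 0 0 0;1 0 0 -0.008 0 0 0"

```text
clock: 1.82
eef_pos: [0.531, -0.4045, 0.0689]
tool_rot: [0.977, -0.213, -0.005, -0.002]
ft_force: [-1.5, 1.2, -1.7]
grip_width: 0.0857
grasp_force: 0.0
```

Emit:
send_rows --steps "-0.4 0 0 0 0 0 0;-0.4 0 0 0 0 0 0;-0.4 0 0 0 0 0 0;-0.4 0 0 0 0 0 0;-0.5 0 0 0 0 0 0"

```text
clock: 2.23
eef_pos: [0.5379, -0.4077, 0.0783]
tool_rot: [0.977, -0.212, 0.002, 0.001]
ft_force: [-0.2, 0.0, 0.7]
grip_width: 0.0257
grasp_force: 0.0
```

Emit:
send_rows --steps "-0.7 0 0 0 0 0 0;-0.7 0 0 0 0 0 0;-0.8 0 0 0 0 0 0;-1 0 0 0 0 0 0;-1 0 0 0 0 0 0"

```text
clock: 2.65
eef_pos: [0.5369, -0.409, 0.0779]
tool_rot: [0.977, -0.213, 0.002, 0.002]
ft_force: [-3.3, -3.8, 5.7]
grip_width: 0.0126
grasp_force: 60.2
```

```bash
python3 -c "
from h import *
st()"
```

```text
t 2.65 p [ 0.5369 -0.409   0.0779] yaw -24.54 tilt [ 0.002  -0.0053] q [-0.65   0.676  0.282  1.172 -0.003  2.92 ] F [-3.3 -3.8  5.7] M [-0.74  0.45  0.08] w 0.0126 g 60.2
```

The grip is good with low side force, and the tool settled on the wrist camera's estimate, so I'll trust that camera. Turning anticlockwise now.

Emit:
send_rows --steps "-1 0 0 0 0 0 0.11;-1 0 0 0 0 0 0.11;-1 0 0 0 0 0 0.11;-1 0 0 0 0 0 0.11;-1 0 0 0 0 0 0.11"

```text
clock: 3.07
eef_pos: [0.537, -0.408, 0.0779]
tool_rot: [0.998, 0.064, 0.001, 0.002]
ft_force: [-2.7, -1.3, 6.9]
grip_width: 0.0124
grasp_force: 60.5
```

Emit:
send_rows --steps "-1 0 0 0 0 0 0.11;-1 0 0 0 0 0 0.11;-1 0 0 0 0 0 0.11;-1 0 0 0 0 0 0.11;-1 0 0 0 0 0 0.11"

```text
clock: 3.48
eef_pos: [0.5366, -0.4071, 0.0779]
tool_rot: [0.943, 0.332, 0.0, 0.001]
ft_force: [-3.1, 0.5, 7.8]
grip_width: 0.0127
grasp_force: 60.7
```

Emit:
send_rows --steps "-1 0 0 0 0 0 0.11;-1 0 0 0 0 0 0.11;-1 0 0 0 0 0 0.11;-1 0 0 0 0 0 0.11;-1 0 0 0 0 0 0.11"

```text
clock: 3.9
eef_pos: [0.5358, -0.4066, 0.0779]
tool_rot: [0.817, 0.576, -0.0, 0.0]
ft_force: [-5.9, 1.5, 10.5]
grip_width: 0.0128
grasp_force: 61.0
```

Emit:
send_rows --steps "-1 0 0 0 0 0 0.11;-1 0 0 0 0 0 0.11;-1 0 0 0 0 0 0.11;-1 0 0 0 0 0 0.11;-1 0 0 0 0 0 0.11"

```text
clock: 4.32
eef_pos: [0.5348, -0.4065, 0.0779]
tool_rot: [0.63, 0.776, -0.001, -0.001]
ft_force: [-8.0, 1.9, 11.3]
grip_width: 0.0126
grasp_force: 61.1
```

Emit:
send_rows --steps "-1 0 0 0 0 0 0.11;-1 0 0 0 0 0 0.11;-1 0 0 0 0 0 0.11;-1 0 0 0 0 0 0.11;-1 0 0 0 0 0 0.11"

```text
clock: 4.73
eef_pos: [0.5339, -0.407, 0.0778]
tool_rot: [0.396, 0.918, -0.001, -0.002]
ft_force: [-9.6, 0.6, 12.2]
grip_width: 0.0128
grasp_force: 61.2
```

Emit:
send_rows --steps "-1 0 0 0 0 0 0.11;-1 0 0 0 0 0 0.11;-1 0 0 0 0 0 0.11;-1 0 0 0 0 0 0.11;-1 0 0 0 0 0 0.11"

```text
clock: 5.15
eef_pos: [0.5334, -0.4079, 0.0779]
tool_rot: [0.132, 0.991, -0.002, -0.002]
ft_force: [-11.1, -2.4, 11.1]
grip_width: 0.0129
grasp_force: 61.1
```

```bash
python3 -c "
from h import *
st()"
```

```text
t 5.15 p [ 0.5334 -0.4079  0.0779] yaw 164.78 tilt [-0.0048 -0.003 ] q [-0.65   0.674  0.279  1.178 -0.005 -0.385] F [-11.1  -2.4  11.1] M [-0.19  2.35 -0.12] w 0.0129 g 61.1
```

Emit:
send_rows --steps "-1 0 0 0 0 0 0.08;-1 0 0 0 0 0 0.08;-1 0 0 0 0 0 0.08;-1 0 0 0 0 0 0.06;-1 0 0 0 0 0 0.04"

```text
clock: 5.57
eef_pos: [0.5333, -0.4085, 0.0779]
tool_rot: [-0.036, 0.999, -0.002, -0.002]
ft_force: [-11.1, -2.1, 10.7]
grip_width: 0.0127
grasp_force: 61.1
```

Emit:
send_rows --steps "-1 0 0 0 0 0 0.03;-1 0 0 0 0 0 0.03;-1 0 0 0 0 0 0.03;-1 0 0 0 0 0 0;-1 0 0 0 0 0 0"

```text
clock: 5.98
eef_pos: [0.5334, -0.4085, 0.0779]
tool_rot: [-0.077, 0.997, -0.001, -0.002]
ft_force: [-10.5, -1.2, 11.2]
grip_width: 0.013
grasp_force: 73.9
```

```bash
python3 -c "
from h import *
st()"
```

```text
t 5.98 p [ 0.5334 -0.4085  0.0779] yaw -171.19 tilt [-0.0039 -0.0033] q [-0.651  0.674  0.279  1.177 -0.005 -0.805] F [-10.5  -1.2  11.2] M [-0.17  2.11 -1.76] w 0.013 g 73.9
```

Emit:
send_rows --steps "-1 0 0 0 0 0 0.03;-1 0 0 0 0 0 0.03;-1 0 0 0 0 0 0;-1 0 0 0 0 0 0;-1 0 0 0 0 0 0"

```text
clock: 6.4
eef_pos: [0.5344, -0.4084, 0.078]
tool_rot: [-0.107, 0.994, -0.002, -0.001]
ft_force: [-7.8, -0.7, 9.2]
grip_width: 0.0128
grasp_force: 100.2
```

```bash
python3 -c "
from h import *
st()"
```

```text
t 6.4 p [ 0.5344 -0.4084  0.078 ] yaw -167.7 tilt [-0.002  -0.0033] q [-0.651  0.674  0.28   1.176 -0.004 -0.866] F [-7.8 -0.7  9.2] M [-0.18  1.63 -1.47] w 0.0128 g 100.2
```

Emit:
send_rows --steps "-1 0 0 0 0 0 -0.03;-1 0 0 0 0 0 -0.03;0.2 0 0 0 0 0 0;0.2 0 0 0 0 0 0;0.2 0 0 0 0 0 0"

```text
clock: 6.82
eef_pos: [0.5369, -0.4061, 0.0753]
tool_rot: [-0.081, 0.997, 0.0, 0.0]
ft_force: [0.6, 0.0, -0.2]
grip_width: 0.0486
grasp_force: 0.0
```

Emit:
send_rows --steps "0.2 0 0 0.02 0 0 0;0.2 0 0 0.03 0 0 0;0.2 0 0 0.03 0 0 0;0.2 0 0 0.03 0 0 0;0.2 0 0 0.03 0 0 0"

```text
clock: 7.23
eef_pos: [0.5368, -0.4058, 0.2163]
tool_rot: [-0.081, 0.997, 0.0, -0.0]
ft_force: [0.3, -0.6, -0.1]
grip_width: 0.0512
grasp_force: 0.0
```

Run:
```python
from h import *
st();c=wrist()
P=wcloud(c);z=P[...,2];m=(c['range_z']>0)&(z>.088)&(z<.11)&(abs(P[...,0]-.535)<.05)&(abs(P[...,1]+.404)<.05)
Q=P[m];w,V=np.linalg.eigh(np.cov(Q[:,:2].T));print(len(Q),cv2.minAreaRect((Q[:,:2]*1000).astype(np.float32)),np.degrees(np.arctan2(V[1,1],V[0,1])))
cv2.imwrite('pics/kn2.png',ortho(c,.46,.61,-.48,-.33,.099)[:,:,::-1])
```

```text
t 7.23 p [ 0.5368 -0.4058  0.2163] yaw -170.67 tilt [-0.0003  0.0008] q [-0.647  0.61   0.528  1.49   0.    -0.81 ] F [ 0.3 -0.6 -0.1] M [-0.02 -0.04 -0.03] w 0.0512 g 0.0
909 ((535.613037109375, -408.9961242675781), (49.9710807800293, 13.922866821289062), 5.400999069213867) -174.8518982255072
```

View pics/kn2.png

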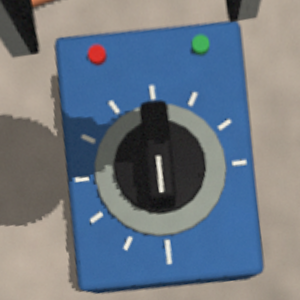

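The knob is at its stop: the pointer is along the box's −x at −174.9° and the box edge reads −175°. Next I'll hover over s4 and measure everything with the wrist camera.

Emit:
send_rows --steps "0.2 -0.012 0.032 0.012 0 0 0.06;0.2 -0.012 0.032 0.012 0 0 0.06;0.2 -0.012 0.032 0.01 0 0 0.06;0.2 -0.012 0.032 0 0 0 0.06;0.2 -0.012 0.032 0 0 0 0.06"

```text
clock: 7.7
eef_pos: [0.4765, -0.2449, 0.2497]
tool_rot: [-0.231, 0.973, -0.0, 0.001]
ft_force: [0.5, 0.2, -0.1]
grip_width: 0.0512
grasp_force: 0.0
```

Emit:
send_rows --steps "0.2 0 0 0 0 0 0;0.2 0 0 0 0 0 0;0.2 0 0 0 0 0 0;0.2 0 0 0 0 0 0;0.2 0 0 0 0 0 0"

```text
clock: 8.12
eef_pos: [0.4771, -0.2475, 0.249]
tool_rot: [-0.228, 0.974, -0.0, 0.0]
ft_force: [-0.5, 0.3, -0.5]
grip_width: 0.0512
grasp_force: 0.0
```

```bash
cat >> h.py <<'E'
def studs(c,guess,H=0.0,show=None):
    """ball centre from wrist cloud (sphere fit r=17), lug yaw from rectified view at lug top"""
    P=wcloud(c);ok=c['range_z']>0;out=[]
    from scipy.optimize import least_squares
    for g in guess:
        m=ok&(np.hypot(P[...,0]-g[0],P[...,1]-g[1])<.035)&(P[...,2]>H+.04)&(P[...,2]<H+.075)
        Q=P[m]
        if len(Q)<20: out.append(None);continue
        r=least_squares(lambda s:np.linalg.norm(Q-s,axis=1)-.017,np.r_[g[:2],H+.048],loss='soft_l1',f_scale=.002).x
        # lug: cloud points near bench height band beyond flange
        d=P-r;rr=np.hypot(d[...,0],d[...,1]);L=ok&(rr>.030)&(rr<.041)&(P[...,2]>H+.006)&(P[...,2]<H+.016)
        a=np.arctan2(d[L][:,1],d[L][:,0]);yaw=np.degrees(np.angle(np.exp(1j*a).mean())) if len(a) else np.nan
        con=abs(np.exp(1j*a).mean()) if len(a) else 0
        out.append((r,yaw));print('stud',r.round(4),'lug',round(yaw,1),'n',len(Q),len(a),round(con,3))
    return out
def stations(c,guess,z=.006):
    for g in guess:
        s=.0005;x1=g[0]+.05;y1=g[1]+.05
        im=cv2.cvtColor(ortho(c,x1-.1,x1,y1-.1,y1,z,s),cv2.COLOR_RGB2GRAY).astype(float)
        v,u=np.nonzero(im>105);p=np.c_[x1-v*s,y1-u*s];cen=np.array(g[:2])
        for _ in range(12):
            k=abs(np.hypot(*(p-cen).T)-.0297)<.006
            A=np.c_[2*p[k],np.ones(k.sum())];q=np.linalg.lstsq(A,(p[k]**2).sum(1),rcond=None)[0];cen=q[:2]
        print('station',cen.round(4),'r',np.sqrt(q[2]+cen@cen).round(4),k.sum())
G=[(.4327,.1538),(.4765,.058),(.4706,-.1405),(.477,-.2435)]
S=[(.6328,.1366),(.6305,.0617),(.6282,-.0133),(.6258,-.0885),(.6235,-.1634)]
E
python3 - <<'E'
from h import *
st();c=wrist();studs(c,G);stations(c,S)
cv2.imwrite('pics/ov.png',ortho(c,.38,.70,-.3,.2,.01,.001)[:,:,::-1])
E
```

```text
t 8.12 p [ 0.4771 -0.2475  0.249 ] yaw -153.63 tilt [ 0.0002 -0.0001] q [-0.478  0.309  0.143  1.405 -0.    -0.939] F [-0.5  0.3 -0.5] M [0.02 0.   0.04] w 0.0512 g 0.0
stud [0.4328 0.1517 0.0484] lug 39.7 n 335 22 0.993
stud [0.4757 0.0558 0.0485] lug -31.5 n 420 45 0.994
stud [ 0.4706 -0.1428  0.0484] lug 94.8 n 673 36 0.995
stud [ 0.477  -0.2461  0.0482] lug -64.7 n 741 66 0.994
station [0. 0.] r 0.0 0
station [0. 0.] r 0.0 0
station [0. 0.] r 0.0 0
station [ 0.6253 -0.0878] r 0.0306 2003
station [ 0.6239 -0.164 ] r 0.0297 2939
```

View pics/ov.png

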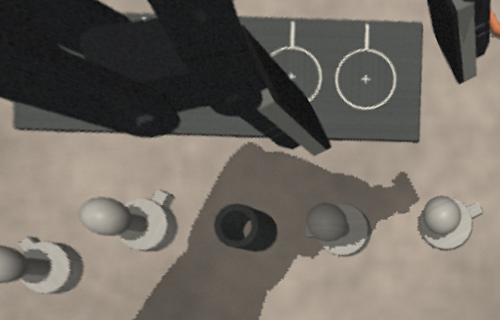

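The overview shows all four studs and the sleeve; stations 1–3 are hidden by the gripper. Ball heights fit to 48.4 mm, which is right, and station 5 agrees with the top camera within 1 mm. Picking s4.

Emit:
send_rows --steps "0.2 0 0.0014 -0.028 0 0 0;0.2 0 0 -0.028 0 0 0;0.2 0 0 -0.028 0 0 0;0.2 0 0 -0.028 0 0 0;0.2 0 0 -0.028 0 0 0"

```text
clock: 8.58
eef_pos: [0.4767, -0.2459, 0.1078]
tool_rot: [-0.228, 0.974, -0.0, 0.0]
ft_force: [0.5, -1.1, -0.4]
grip_width: 0.0511
grasp_force: 0.0
```

Emit:
send_rows --steps "0.2 0 0 -0.028 0 0 0;0.2 0 0 -0.026 0 0 0;0.2 0 0 -0.016 0 0 0;0.2 0 0 -0.008 0 0 0;0.2 0 0 0 0 0 0"

```text
clock: 9.0
eef_pos: [0.4751, -0.2449, 0.0289]
tool_rot: [-0.228, 0.974, 0.001, -0.002]
ft_force: [-0.0, -0.1, -0.2]
grip_width: 0.0516
grasp_force: 0.0
```

Emit:
send_rows --steps "0.2 0 0 -0.002 0 0 0;0.2 0 0 0 0 0 0;-1 0 0 0 0 0 0;-1 0 0 0 0 0 0;-1 0 0 0 0 0 0"

```text
clock: 9.42
eef_pos: [0.4777, -0.2456, 0.031]
tool_rot: [-0.229, 0.974, -0.001, 0.001]
ft_force: [-1.3, 1.0, 4.7]
grip_width: 0.0311
grasp_force: 59.0
```

```bash
python3 -c "
from h import *
st()"
```

```text
t 9.42 p [ 0.4777 -0.2456  0.031 ] yaw -153.57 tilt [ 0.0028 -0.0012] q [-0.475  0.481 -0.206  0.881  0.    -0.936] F [-1.3  1.   4.7] M [ 0.22  0.18 -0.01] w 0.0311 g 59.0
```

Emit:
send_rows --steps "-1 0 0 0.025 0 0 0;-1 0 0 0.028 0 0 0;-1 0 0 0.028 0 0 0;-1 0 0 0.028 0 0 0;-1 0.0148 0.0157 0 0 0 0.109"

```text
clock: 9.83
eef_pos: [0.4926, -0.2329, 0.1444]
tool_rot: [-0.28, 0.96, -0.004, 0.003]
ft_force: [1.1, 0.0, -2.8]
grip_width: 0.0315
grasp_force: 60.3
```

Emit:
send_rows --steps "-1 0.0148 0.0157 0 0 0 0.109;-1 0.0148 0.0157 0 0 0 0.109;-1 0.0148 0.0157 0 0 0 0.109;-1 0.0148 0.0157 0 0 0 0.109;-1 0.0148 0.0157 0 0 0 0.109"

```text
clock: 10.25
eef_pos: [0.5654, -0.15, 0.1379]
tool_rot: [-0.531, 0.847, 0.0, -0.0]
ft_force: [-0.3, 0.5, -3.4]
grip_width: 0.0312
grasp_force: 60.3
```

Emit:
send_rows --steps "-1 0.0148 0.0157 0 0 0 0.109;-1 0.0148 0.0157 0 0 0 0.109;-1 0.0148 0.0157 0 0 0 0.109;-1 0.0148 0.0157 0 0 0 0.109;-1 0 0 0 0 0 0"

```text
clock: 10.67
eef_pos: [0.6268, -0.0846, 0.1376]
tool_rot: [-0.703, 0.711, 0.0, 0.001]
ft_force: [0.6, -0.3, -2.9]
grip_width: 0.0309
grasp_force: 60.3
```

Emit:
send_rows --steps "-1 0 0 0 0 0 0;-1 0 0 0 0 0 0;-1 0 0 0 0 0 0;-1 0 0 0 0 0 0;-1 0 0 0 0 0 0"

```text
clock: 11.08
eef_pos: [0.624, -0.0889, 0.1384]
tool_rot: [-0.7, 0.715, 0.0, -0.0]
ft_force: [0.2, -0.3, -3.0]
grip_width: 0.0312
grasp_force: 60.3
```

Run:
```python
from h import *
st();c=wrist();stations(c,S[3:]);P=wcloud(c)
print(studs(c,[(c['tw'][0],c['tw'][1])],H=c['tw'][2]-.031))
save(c,'carry.png')
```

```text
t 11.08 p [ 0.624  -0.0889  0.1384] yaw -91.21 tilt [-0.0002 -0.0001] q [-0.141  0.549  0.221  1.244 -0.    -1.691] F [ 0.2 -0.3 -3. ] M [-0.01  0.02  0.05] w 0.0312 g 60.3
station [ 0.6256 -0.0873] r 0.0304 4305
station [ 0.6233 -0.1643] r 0.0297 2378
stud [ 0.6246 -0.0908  0.157 ] lug -2.2 n 7337 286 0.994
[(array([ 0.62455389, -0.09082187,  0.15700813]), np.float64(-2.2115211735198548))]
```

View pics/carry.png

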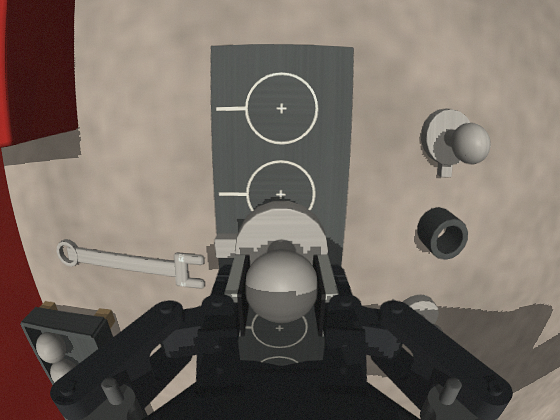

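The stud hangs upright in the grip with its lug towards +x at −2.2°. I'll lower it onto circle 4.

Emit:
send_rows --steps "-1 0.0016 0.0006 -0.025 0 0 0;-1 0 0 -0.025 0 0 0;-1 0 0 -0.022 0 0 0;-1 0 0 -0.014 0 0 0;-1 0 0 -0.006 0 0 0"

```text
clock: 11.55
eef_pos: [0.6239, -0.0876, 0.0434]
tool_rot: [-0.7, 0.714, 0.002, -0.002]
ft_force: [-0.7, 0.7, -3.4]
grip_width: 0.031
grasp_force: 60.4
```

Emit:
send_rows --steps "-1 0 0 -0.004 0 0 0;-1 0 0 -0.002 0 0 0;-1 0 0 -0.001 0 0 0;-1 0 0 0 0 0 0;-1 0 0 0 0 0 0"

```text
clock: 11.97
eef_pos: [0.627, -0.0877, 0.0405]
tool_rot: [-0.7, 0.714, -0.001, 0.001]
ft_force: [0.0, -1.0, -2.4]
grip_width: 0.0312
grasp_force: 60.4
```

```bash
python3 -c "
from h import *
st()"
```

```text
t 11.97 p [ 0.627  -0.0877  0.0405] yaw -91.13 tilt [ 0.0022 -0.0003] q [-0.139  0.633  0.096  1.032  0.    -1.69 ] F [ 0.  -1.  -2.4] M [ 0.04 -0.    0.02] w 0.0312 g 60.4
```

Emit:
send_rows --steps "-1 -0.001 -0.0005 -0.001 0 0 0;-1 0 0 -0.001 0 0 0;-1 0 0 -0.001 0 0 0;-1 0 0 0 0 0 0;-1 0 0 0 0 0 0"

```text
clock: 12.38
eef_pos: [0.6253, -0.0882, 0.0371]
tool_rot: [-0.7, 0.714, -0.0, 0.0]
ft_force: [-1.5, 1.0, 2.6]
grip_width: 0.0313
grasp_force: 60.9
```

```bash
python3 -c "
from h import *
st()"
```

```text
t 12.38 p [ 0.6253 -0.0882  0.0371] yaw -91.13 tilt [ 0.0008 -0.0003] q [-0.14   0.634  0.089  1.025 -0.    -1.691] F [-1.5  1.   2.6] M [-0.08  0.39  0.02] w 0.0313 g 60.9
```

Contact is felt. Releasing, lifting and going on to s3.

Emit:
send_rows --steps "0.2 0 0 0 0 0 0;0.2 0 0 0 0 0 0;0.2 0 0 0 0 0 0;0.2 0 0 0.02 0 0 0;0.2 0 0 0.03 0 0 0"

```text
clock: 12.8
eef_pos: [0.6223, -0.0875, 0.0829]
tool_rot: [-0.7, 0.714, 0.003, -0.002]
ft_force: [0.7, -0.3, 0.3]
grip_width: 0.0507
grasp_force: 0.0
```

Emit:
send_rows --steps "0.2 0 0 0.03 0 0 0;0.2 0 0 0.03 0 0 -0.108;0.2 0 0 0.03 0 0 -0.108;0.2 -0.015 -0.0055 0.023 0 0 -0.108;0.2 -0.015 -0.0055 0 0 0 -0.108"

```text
clock: 13.22
eef_pos: [0.5987, -0.0993, 0.2056]
tool_rot: [-0.529, 0.849, -0.004, 0.004]
ft_force: [0.4, -0.6, 0.8]
grip_width: 0.0511
grasp_force: 0.0
```

Emit:
send_rows --steps "0.2 -0.015 -0.0055 0 0 0 -0.108;0.2 -0.015 -0.0055 0 0 0 -0.108;0.2 -0.015 -0.0055 0 0 0 -0.108;0.2 -0.015 -0.0055 0 0 0 -0.108;0.2 -0.015 -0.0055 0 0 0 -0.108"

```text
clock: 13.63
eef_pos: [0.5196, -0.1267, 0.1994]
tool_rot: [-0.283, 0.959, -0.0, 0.0]
ft_force: [0.7, 0.1, 0.6]
grip_width: 0.0514
grasp_force: 0.0
```

Emit:
send_rows --steps "0.2 -0.015 -0.0055 0 0 0 -0.108;0.2 -0.015 -0.0055 0 0 0 -0.108;0.2 -0.015 -0.0055 0 0 0 -0.108;0.2 0 0 0 0 0 -0.108;0.2 0 0 0 0 0 -0.108"

```text
clock: 14.05
eef_pos: [0.4745, -0.1433, 0.1997]
tool_rot: [-0.016, 1.0, -0.0, 0.0]
ft_force: [0.6, 0.3, -0.7]
grip_width: 0.0511
grasp_force: 0.0
```

Emit:
send_rows --steps "0.2 0 0 0 0 0 0;0.2 0 0 0 0 0 0;0.2 0 0 0 0 0 0;0.2 0 0 0 0 0 0;0.2 0 0 0 0 0 0"

```text
clock: 14.47
eef_pos: [0.4753, -0.1429, 0.1992]
tool_rot: [-0.02, 1.0, 0.0, -0.0]
ft_force: [0.4, 0.1, 0.1]
grip_width: 0.0512
grasp_force: 0.0
```

Run:
```python
from h import *
st();c=wrist();studs(c,G[:3]);studs(c,[S[3]],H=.006);stations(c,S)
cv2.imwrite('pics/ov2.png',ortho(c,.38,.70,-.3,.2,.01,.001)[:,:,::-1])
```

```text
t 14.47 p [ 0.4753 -0.1429  0.1992] yaw -177.68 tilt [-0.0001  0.    ] q [-0.292  0.25  -0.067  1.254  0.    -0.333] F [0.4 0.1 0.1] M [ 0.   -0.03 -0.01] w 0.0512 g 0.0
stud [0.4328 0.152  0.0484] lug 40.1 n 590 39 0.994
stud [0.4756 0.056  0.0484] lug -30.9 n 749 64 0.993
stud [ 0.4707 -0.1428  0.0483] lug 92.9 n 1004 92 0.994
stud [ 0.6261 -0.0899  0.0544] lug nan n 694 0 0
station [0.6333 0.1363] r 0.0298 3116
station [0.6306 0.0611] r 0.0296 2053
station [ 0.6281 -0.0138] r 0.0294 1483
station [ 0.6267 -0.0864] r 0.0304 3322
station [ 0.6238 -0.1643] r 0.0297 2888
```

View pics/ov2.png

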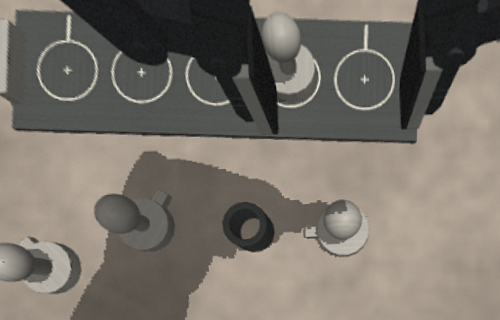

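s4 stands upright 1 mm from circle 4's centre. Picking s3 at (0.4707, −0.1428).

Emit:
send_rows --steps "0.2 -0.0046 0.0002 -0.028 0 0 0;0.2 0 0 -0.028 0 0 0;0.2 0 0 -0.028 0 0 0;0.2 0 0 -0.028 0 0 0;0.2 0 0 -0.028 0 0 0"

```text
clock: 14.93
eef_pos: [0.4707, -0.1428, 0.0583]
tool_rot: [-0.02, 1.0, -0.0, 0.0]
ft_force: [0.1, -0.3, -0.4]
grip_width: 0.0511
grasp_force: 0.0
```

Emit:
send_rows --steps "0.2 0 0 -0.016 0 0 0;0.2 0 0 -0.008 0 0 0;0.2 0 0 -0.004 0 0 0;0.2 0 0 -0.002 0 0 0;0.2 0 0 0 0 0 0"

```text
clock: 15.35
eef_pos: [0.4713, -0.143, 0.0299]
tool_rot: [-0.02, 1.0, -0.0, 0.001]
ft_force: [1.4, 0.7, 1.4]
grip_width: 0.0509
grasp_force: 0.0
```

Emit:
send_rows --steps "0.2 0 0 0 0 0 0;-1 0 0 0 0 0 0;-1 0 0 0 0 0 0;-1 0 0 0 0 0 0;-1 0 0 0 0 0 0"

```text
clock: 15.77
eef_pos: [0.4715, -0.1428, 0.0306]
tool_rot: [-0.02, 1.0, -0.0, 0.001]
ft_force: [-1.1, 2.2, 5.9]
grip_width: 0.0315
grasp_force: 58.8
```

```bash
python3 -c "
from h import *
st()"
```

```text
t 15.77 p [ 0.4715 -0.1428  0.0306] yaw -177.74 tilt [ 0.0025 -0.0002] q [-0.294  0.41  -0.328  0.83   0.    -0.334] F [-1.1  2.2  5.9] M [ 0.21  0.18 -0.03] w 0.0315 g 58.8
```

Emit:
send_rows --steps "-1 0 0 0.025 0 0 0;-1 0 0 0.028 0 0 0;-1 0 0 0.028 0 0 0;-1 0 0 0.027 0 0 0;-1 0.0112 0.0092 0 0 0 -0.109"

```text
clock: 16.18
eef_pos: [0.4831, -0.1356, 0.1425]
tool_rot: [0.037, 0.999, -0.002, 0.003]
ft_force: [0.7, -0.5, -3.7]
grip_width: 0.0314
grasp_force: 60.8
```

Emit:
send_rows --steps "-1 0.0112 0.0092 0 0 0 -0.109;-1 0.0112 0.0092 0 0 0 -0.109;-1 0.0112 0.0092 0 0 0 -0.109;-1 0.0112 0.0092 0 0 0 -0.109;-1 0.0112 0.0092 0 0 0 -0.109"

```text
clock: 16.6
eef_pos: [0.5374, -0.0871, 0.1366]
tool_rot: [0.305, 0.952, -0.0, -0.001]
ft_force: [-0.9, 0.2, -4.1]
grip_width: 0.031
grasp_force: 60.8
```

Emit:
send_rows --steps "-1 0.0112 0.0092 0 0 0 -0.109;-1 0.0112 0.0092 0 0 0 -0.109;-1 0.0112 0.0092 0 0 0 -0.109;-1 0.0112 0.0092 0 0 0 -0.109;-1 0.0112 0.0092 0 0 0 -0.109"

```text
clock: 17.02
eef_pos: [0.5934, -0.0412, 0.1363]
tool_rot: [0.55, 0.835, -0.001, -0.001]
ft_force: [0.3, -0.4, -3.7]
grip_width: 0.0311
grasp_force: 60.7
```

Emit:
send_rows --steps "-1 0.0112 0.0092 0 0 0 -0.109;-1 0.0112 0.0092 0 0 0 -0.109;-1 0.0112 0.0092 0 0 0 -0.109;-1 0 0 0 0 0 -0.109;-1 0 0 0 0 0 0"

```text
clock: 17.43
eef_pos: [0.627, -0.0134, 0.1359]
tool_rot: [0.716, 0.698, -0.001, -0.001]
ft_force: [-0.6, -0.1, -3.9]
grip_width: 0.0313
grasp_force: 60.7
```

Emit:
send_rows --steps "-1 0 0 0 0 0 0;-1 0 0 0 0 0 0;-1 0 0 0 0 0 0;-1 0 0 0 0 0 0;-1 0 0 0 0 0 0"

```text
clock: 17.85
eef_pos: [0.6272, -0.0143, 0.1375]
tool_rot: [0.716, 0.698, -0.0, 0.0]
ft_force: [0.7, 0.5, -4.5]
grip_width: 0.0314
grasp_force: 60.7
```

Run:
```python
from h import *
st();c=wrist();studs(c,[c['tw'][:2]],H=c['tw'][2]-.0306);studs(c,G[:2]);stations(c,S[:2])
```

```text
t 17.85 p [ 0.6272 -0.0143  0.1375] yaw 88.58 tilt [ 0.     -0.0001] q [-0.023  0.543  0.209  1.237 -0.     1.573] F [ 0.7  0.5 -4.5] M [ 0.04  0.01 -0.03] w 0.0314 g 60.7
stud [ 0.6277 -0.0128  0.1564] lug -0.5 n 7414 311 0.994
stud [0.4326 0.1519 0.0483] lug 40.2 n 1087 107 0.994
stud [0.4755 0.0558 0.0482] lug -27.1 n 1296 142 0.994
station [0.6327 0.136 ] r 0.0298 1125
station [0.6304 0.0605] r 0.0297 1463
```

Emit:
send_rows --steps "-1 0.0004 -0.0008 -0.025 0 0 -0.02;-1 0 0 -0.025 0 0 0;-1 0 0 -0.022 0 0 0;-1 0 0 -0.014 0 0 0;-1 0 0 -0.006 0 0 0"

```text
clock: 18.32
eef_pos: [0.6256, -0.0149, 0.0424]
tool_rot: [0.723, 0.691, -0.002, -0.002]
ft_force: [-0.3, -0.7, -3.9]
grip_width: 0.0316
grasp_force: 60.9
```

Emit:
send_rows --steps "-1 0 0 -0.003 0 0 0;-1 0 0 -0.002 0 0 0;-1 0 0 -0.001 0 0 0;-1 0 0 -0.001 0 0 0;-1 0 0 0 0 0 0"

```text
clock: 18.73
eef_pos: [0.6285, -0.0148, 0.0393]
tool_rot: [0.723, 0.691, 0.001, 0.001]
ft_force: [-0.1, 0.0, -4.1]
grip_width: 0.0313
grasp_force: 60.9
```

Emit:
send_rows --steps "-1 0 0 -0.001 0 0 0;-1 0 0 -0.001 0 0 0;-1 0 0 0 0 0 0;-1 0 0 0 0 0 0;-1 0 0 0 0 0 0"

```text
clock: 19.15
eef_pos: [0.6283, -0.0148, 0.0369]
tool_rot: [0.723, 0.691, 0.0, 0.0]
ft_force: [0.1, -0.9, -2.1]
grip_width: 0.031
grasp_force: 61.1
```

```bash
python3 -c "
from h import *
st()"
```

```text
t 19.15 p [ 0.6283 -0.0148  0.0369] yaw 87.42 tilt [0.0012 0.0001] q [-0.024  0.629  0.078  1.019  0.     1.592] F [ 0.1 -0.9 -2.1] M [0.02 0.02 0.02] w 0.031 g 61.1
```

Emit:
send_rows --steps "-1 0 0 -0.0006 0 0 0;-1 0 0 0 0 0 0;0.2 0 0 0 0 0 0;0.2 0 0 0 0 0 0;0.2 0 0 0 0 0 0"

```text
clock: 19.57
eef_pos: [0.6278, -0.0149, 0.0357]
tool_rot: [0.723, 0.691, -0.0, 0.0]
ft_force: [0.0, -0.6, -0.7]
grip_width: 0.0512
grasp_force: 0.0
```

Emit:
send_rows --steps "0.2 0 0 0.015 0 0 0;0.2 0 0 0.028 0 0 0;0.2 0 0 0.03 0 0 0;0.2 0 0 0.03 0 0 0;0.2 0 0 0.03 0 0 0"

```text
clock: 19.98
eef_pos: [0.6274, -0.0149, 0.1698]
tool_rot: [0.723, 0.691, -0.0, -0.0]
ft_force: [1.0, 0.0, -0.2]
grip_width: 0.0512
grasp_force: 0.0
```

Emit:
send_rows --steps "0.2 -0.025 0.012 0.03 0 0 -0.11;0.2 -0.03 0.0147 0 0 0 -0.11;0.2 -0.03 0.0147 0 0 0 -0.11;0.2 -0.03 0.0147 0 0 0 -0.11;0.2 -0.03 0.0147 0 0 0 0"

```text
clock: 20.4
eef_pos: [0.4814, 0.0564, 0.1988]
tool_rot: [0.857, 0.515, 0.0, 0.0]
ft_force: [0.3, -0.3, -0.8]
grip_width: 0.0509
grasp_force: 0.0
```

Emit:
send_rows --steps "0.2 -0.008 0 0 0 0 0;0.2 0 0 0 0 0 0;0.2 0 0 0 0 0 0;0.2 0 0 0 0 0 0;0.2 0 0 0 0 0 0"

```text
clock: 20.82
eef_pos: [0.4762, 0.0556, 0.1987]
tool_rot: [0.856, 0.516, 0.0, 0.0]
ft_force: [0.5, 0.0, 0.9]
grip_width: 0.0515
grasp_force: 0.0
```

Run:
```python
from h import *
st();c=wrist();studs(c,G[:2]);studs(c,S[2:4],H=.006);stations(c,S[:2])
```

```text
t 20.82 p [0.4762 0.0556 0.1987] yaw 62.16 tilt [ 0.0009 -0.    ] q [ 0.116  0.217 -0.112  1.241 -0.     2.173] F [0.5 0.  0.9] M [ 0.01 -0.02  0.01] w 0.0515 g 0.0
stud [0.4327 0.1519 0.0483] lug 42.3 n 1035 95 0.994
stud [0.4754 0.0557 0.0482] lug -26.8 n 991 91 0.994
stud [ 0.6295 -0.0134  0.0544] lug -2.0 n 871 63 0.994
stud [ 0.626  -0.09    0.0544] lug 1.7 n 695 57 0.993
station [0.6329 0.1356] r 0.0297 2572
station [0.6306 0.0604] r 0.0297 2633
```

s3 is placed within 1.6 mm. Picking s2.

Emit:
send_rows --steps "0.2 -0.0008 0 -0.028 0 0 0;0.2 0 0 -0.028 0 0 0;0.2 0 0 -0.028 0 0 0;0.2 0 0 -0.028 0 0 0;0.2 0 0 -0.028 0 0 0"

```text
clock: 21.28
eef_pos: [0.4748, 0.0556, 0.0572]
tool_rot: [0.856, 0.516, 0.0, 0.0]
ft_force: [-0.4, 0.2, -0.1]
grip_width: 0.0515
grasp_force: 0.0
```

Emit:
send_rows --steps "0.2 0 0 -0.016 0 0 0;0.2 0 0 -0.008 0 0 0;0.2 0 0 -0.004 0 0 0;0.2 0 0 -0.002 0 0 0;0.2 0 0 0 0 0 0"

```text
clock: 21.7
eef_pos: [0.4749, 0.0559, 0.0291]
tool_rot: [0.856, 0.516, 0.001, 0.0]
ft_force: [0.5, 0.4, 0.3]
grip_width: 0.0516
grasp_force: 0.0
```

Emit:
send_rows --steps "0.2 0 0 0 0 0 0;-1 0 0 0 0 0 0;-1 0 0 0 0 0 0;-1 0 0 0 0 0 0;-1 0 0 0 0 0 0"

```text
clock: 22.12
eef_pos: [0.4751, 0.056, 0.0301]
tool_rot: [0.856, 0.517, 0.001, 0.001]
ft_force: [-0.8, -0.4, 5.3]
grip_width: 0.0314
grasp_force: 58.8
```

```bash
python3 -c "
from h import *
st()"
```

```text
t 22.12 p [0.4751 0.056  0.0301] yaw 62.21 tilt [0.0029 0.0001] q [ 0.118  0.388 -0.367  0.813 -0.     2.173] F [-0.8 -0.4  5.3] M [-0.05  0.17  0.03] w 0.0314 g 58.8
```

Emit:
send_rows --steps "-1 0 0 0.025 0 0 0;-1 0 0 0.028 0 0 0;-1 0 0 0.028 0 0 0;-1 0 0 0.027 0 0 0;-1 0.026 0.0008 0 0 0 0.11"

```text
clock: 22.53
eef_pos: [0.4986, 0.0569, 0.1419]
tool_rot: [0.826, 0.564, 0.001, 0.001]
ft_force: [1.0, 1.1, -2.9]
grip_width: 0.0313
grasp_force: 60.6
```

Emit:
send_rows --steps "-1 0.026 0.0008 0 0 0 0.11;-1 0.026 0.0008 0 0 0 0.11;-1 0.026 0.0008 0 0 0 0.11;-1 0.026 0.0008 0 0 0 0;-1 0.026 0.0005 0 0 0 0"

```text
clock: 22.95
eef_pos: [0.6303, 0.0605, 0.136]
tool_rot: [0.723, 0.691, -0.001, -0.001]
ft_force: [0.4, 0.0, -2.9]
grip_width: 0.0315
grasp_force: 60.6
```

Emit:
send_rows --steps "-1 0 0 0 0 0 0;-1 0 0 0 0 0 0;-1 0 0 0 0 0 0;-1 0 0 0 0 0 0;-1 0 0 0 0 0 0"

```text
clock: 23.37
eef_pos: [0.6289, 0.0605, 0.1368]
tool_rot: [0.723, 0.691, -0.0, -0.0]
ft_force: [-0.3, -0.1, -3.7]
grip_width: 0.0315
grasp_force: 60.7
```

Run:
```python
from h import *
st();c=wrist();studs(c,[c['tw'][:2]],H=c['tw'][2]-.0301);studs(c,G[:1]);stations(c,S[:1])
```

```text
t 23.37 p [0.6289 0.0605 0.1368] yaw 87.43 tilt [-0.0008 -0.    ] q [0.096 0.553 0.224 1.243 0.    1.712] F [-0.3 -0.1 -3.7] M [-0.04 -0.03  0.04] w 0.0315 g 60.7
stud [0.6295 0.0609 0.1562] lug -2.5 n 7441 286 0.994
stud [0.4327 0.1519 0.0483] lug 41.2 n 1112 119 0.994
station [0.6327 0.1355] r 0.0297 1442
```

Emit:
send_rows --steps "-1 0.0008 0 -0.025 0 0 0;-1 0 0 -0.025 0 0 0;-1 0 0 -0.022 0 0 0;-1 0 0 -0.014 0 0 0;-1 0 0 -0.006 0 0 0"

```text
clock: 23.83
eef_pos: [0.6282, 0.0603, 0.0422]
tool_rot: [0.723, 0.691, -0.002, -0.001]
ft_force: [-0.6, 0.4, -4.2]
grip_width: 0.0313
grasp_force: 60.9
```

Emit:
send_rows --steps "-1 0 0 -0.003 0 0 0;-1 0 0 -0.002 0 0 0;-1 0 0 -0.001 0 0 0;-1 0 0 -0.001 0 0 0;-1 0 0 0 0 0 0"

```text
clock: 24.25
eef_pos: [0.6315, 0.0606, 0.0388]
tool_rot: [0.723, 0.691, 0.001, 0.001]
ft_force: [-0.9, 0.1, -4.5]
grip_width: 0.0312
grasp_force: 60.9
```

Emit:
send_rows --steps "-1 0 0 -0.001 0 0 0;-1 0 0 -0.001 0 0 0;-1 0 0 -0.0006 0 0 0;-1 0 0 0 0 0 0;-1 0 0 0 0 0 0"

```text
clock: 24.67
eef_pos: [0.6312, 0.0605, 0.0362]
tool_rot: [0.723, 0.691, 0.001, 0.0]
ft_force: [-1.9, 0.1, 4.7]
grip_width: 0.0313
grasp_force: 61.4
```

```bash
python3 -c "
from h import *
st()"
```

```text
t 24.67 p [0.6312 0.0605 0.0362] yaw 87.42 tilt [0.0014 0.0001] q [ 0.096  0.639  0.096  1.026 -0.     1.711] F [-1.9  0.1  4.7] M [-0.08  0.39  0.02] w 0.0313 g 61.4
```

Emit:
send_rows --steps "0.2 0 0 0 0 0 0;0.2 0 0 0 0 0 0;0.2 0 0 0 0 0 0;0.2 0 0 0.015 0 0 0;0.2 0 0 0.028 0 0 0"

```text
clock: 25.08
eef_pos: [0.6277, 0.0602, 0.0743]
tool_rot: [0.723, 0.691, -0.003, -0.003]
ft_force: [-0.3, 0.1, 0.7]
grip_width: 0.0515
grasp_force: 0.0
```

Emit:
send_rows --steps "0.2 0 0 0.03 0 0 0;0.2 0 0 0.03 0 0 0;0.2 0 0 0.03 0 0 0;0.2 -0.0284 0.013 0.03 0 0 0.111;0.2 -0.0284 0.013 0 0 0 0.111"

```text
clock: 25.5
eef_pos: [0.5792, 0.0862, 0.2032]
tool_rot: [0.641, 0.768, 0.005, 0.004]
ft_force: [0.9, 0.8, 1.6]
grip_width: 0.051
grasp_force: 0.0
```

Emit:
send_rows --steps "0.2 -0.0284 0.013 0 0 0 0.111;0.2 -0.0284 0.013 0 0 0 0.111;0.2 -0.0284 0.013 0 0 0 0.111;0.2 -0.0284 0.013 0 0 0 0.111;0.2 -0.0284 0.013 0 0 0 0.111"

```text
clock: 25.92
eef_pos: [0.4317, 0.1515, 0.197]
tool_rot: [0.405, 0.914, 0.0, 0.0]
ft_force: [-0.3, 0.2, 0.7]
grip_width: 0.0512
grasp_force: 0.0
```

Emit:
send_rows --steps "0.2 0 0 0 0 0 0;0.2 0 0 0 0 0 0;0.2 0 0 0 0 0 0;0.2 0 0 0 0 0 0;0.2 0 0 0 0 0 0"

```text
clock: 26.33
eef_pos: [0.4342, 0.1507, 0.1969]
tool_rot: [0.408, 0.913, 0.0, 0.0]
ft_force: [0.7, -0.5, -0.4]
grip_width: 0.0512
grasp_force: 0.0
```

Run:
```python
from h import *
st();c=wrist();studs(c,G[:1]);studs(c,S[1:4],H=.006);stations(c,S[:1])
```

```text
t 26.33 p [0.4342 0.1507 0.1969] yaw 131.85 tilt [0.0005 0.    ] q [ 0.334  0.18  -0.164  1.227 -0.     1.175] F [ 0.7 -0.5 -0.4] M [ 0.02  0.   -0.04] w 0.0512 g 0.0
stud [0.4328 0.1517 0.0483] lug 44.6 n 1014 92 0.994
station [0.6333 0.1351] r 0.0299 1772
```

Emit:
send_rows --steps "0.2 -0.0014 0.001 -0.028 0 0 0;0.2 0 0 -0.028 0 0 0;0.2 0 0 -0.028 0 0 0;0.2 0 0 -0.028 0 0 0;0.2 0 0 -0.028 0 0 0"

```text
clock: 26.8
eef_pos: [0.4324, 0.1516, 0.0557]
tool_rot: [0.408, 0.913, 0.0, 0.0]
ft_force: [0.5, -0.2, 0.2]
grip_width: 0.0513
grasp_force: 0.0
```

Emit:
send_rows --steps "0.2 0 0 -0.015 0 0 0;0.2 0 0 -0.008 0 0 0;0.2 0 0 -0.003 0 0 0;0.2 0 0 -0.001 0 0 0;0.2 0 0 0 0 0 0"

```text
clock: 27.22
eef_pos: [0.4327, 0.1522, 0.0306]
tool_rot: [0.407, 0.913, 0.001, 0.001]
ft_force: [0.4, -0.5, 0.1]
grip_width: 0.0514
grasp_force: 0.0
```

Emit:
send_rows --steps "0.2 0 0 0 0 0 0;-1 0 0 0 0 0 0;-1 0 0 0 0 0 0;-1 0 0 0 0 0 0;-1 0 0 0 0 0 0"

```text
clock: 27.63
eef_pos: [0.4324, 0.1521, 0.0314]
tool_rot: [0.407, 0.913, 0.001, 0.001]
ft_force: [-1.5, -1.1, 6.5]
grip_width: 0.0313
grasp_force: 58.8
```

```bash
python3 -c "
from h import *
st()"
```

```text
t 27.63 p [0.4324 0.1521 0.0314] yaw 131.94 tilt [0.0022 0.0003] q [ 0.339  0.355 -0.417  0.798 -0.     1.177] F [-1.5 -1.1  6.5] M [-0.23  0.34  0.05] w 0.0313 g 58.8
```

Emit:
send_rows --steps "-1 0 0 0.025 0 0 0;-1 0 0 0.028 0 0 0;-1 0 0 0.028 0 0 0;-1 0 0 0.027 0 0 0;-1 0.0251 -0.002 0 0 0 -0.098"

```text
clock: 28.05
eef_pos: [0.4554, 0.1509, 0.143]
tool_rot: [0.451, 0.892, 0.002, 0.001]
ft_force: [0.4, -0.2, -4.2]
grip_width: 0.0312
grasp_force: 61.1
```

Emit:
send_rows --steps "-1 0.0251 -0.002 0 0 0 -0.098;-1 0.0251 -0.002 0 0 0 -0.098;-1 0.0251 -0.002 0 0 0 -0.098;-1 0.0251 -0.002 0 0 0 -0.098;-1 0.0251 -0.002 0 0 0 -0.098"

```text
clock: 28.47
eef_pos: [0.5825, 0.1397, 0.1373]
tool_rot: [0.656, 0.755, -0.001, -0.001]
ft_force: [-0.2, -0.1, -4.2]
grip_width: 0.0313
grasp_force: 61.1
```

Emit:
send_rows --steps "-1 0.0251 -0.002 0 0 0 -0.098;-1 0.0251 -0.002 0 0 0 -0.098;-1 0 0 0 0 0 0;-1 0 0 0 0 0 0;-1 0 0 0 0 0 0"

```text
clock: 28.88
eef_pos: [0.6311, 0.1358, 0.1368]
tool_rot: [0.725, 0.689, -0.001, -0.001]
ft_force: [-0.5, -0.8, -5.0]
grip_width: 0.031
grasp_force: 61.3
```

Emit:
send_rows --steps "-1 0 0 0 0 0 0;-1 0 0 0 0 0 0;-1 0 0 0 0 0 0;-1 0 0 0 0 0 0;-1 0 0 0 0 0 0"

```text
clock: 29.3
eef_pos: [0.6322, 0.1361, 0.1384]
tool_rot: [0.725, 0.689, 0.0, 0.0]
ft_force: [0.0, 0.2, -4.3]
grip_width: 0.031
grasp_force: 61.3
```

Run:
```python
from h import *
st();c=wrist();studs(c,[c['tw'][:2]],H=c['tw'][2]-.0314)
```

```text
t 29.3 p [0.6322 0.1361 0.1384] yaw 87.04 tilt [0.0004 0.0001] q [ 0.212  0.581  0.276  1.266 -0.     1.835] F [ 0.   0.2 -4.3] M [0.03 0.02 0.03] w 0.031 g 61.3
stud [0.6328 0.1366 0.1564] lug -0.6 n 7276 295 0.994
```

Emit:
send_rows --steps "-1 -0.0003 -0.0003 -0.025 0 0 0;-1 0 0 -0.025 0 0 0;-1 0 0 -0.022 0 0 0;-1 0 0 -0.014 0 0 0;-1 0 0 -0.006 0 0 0"

```text
clock: 29.77
eef_pos: [0.63, 0.1353, 0.0429]
tool_rot: [0.725, 0.688, -0.002, -0.001]
ft_force: [-0.8, -0.0, -4.5]
grip_width: 0.0307
grasp_force: 61.5
```

Emit:
send_rows --steps "-1 0 0 -0.003 0 0 0;-1 0 0 -0.002 0 0 0;-1 0 0 -0.001 0 0 0;-1 0 0 -0.001 0 0 0;-1 0 0 0 0 0 0"

```text
clock: 30.18
eef_pos: [0.6329, 0.1358, 0.04]
tool_rot: [0.725, 0.688, 0.001, 0.001]
ft_force: [-0.0, 0.0, -4.6]
grip_width: 0.0311
grasp_force: 61.5
```

Emit:
send_rows --steps "-1 0 0 -0.001 0 0 0;-1 0 0 -0.001 0 0 0;-1 0 0 -0.0006 0 0 0;-1 0 0 0 0 0 0;-1 0 0 0 0 0 0"

```text
clock: 30.6
eef_pos: [0.6327, 0.1358, 0.0375]
tool_rot: [0.725, 0.688, 0.001, 0.0]
ft_force: [-0.8, -0.9, 2.7]
grip_width: 0.0311
grasp_force: 62.0
```

```bash
python3 -c "
from h import *
st()"
```

```text
t 30.6 p [0.6327 0.1358 0.0375] yaw 87.02 tilt [0.0017 0.0004] q [0.211 0.661 0.141 1.049 0.    1.834] F [-0.8 -0.9  2.7] M [-0.06  0.36 -0.01] w 0.0311 g 62.0
```

Emit:
send_rows --steps "0.2 0 0 0 0 0 0;0.2 0 0 0 0 0 0;0.2 0 0 0 0 0 0;0.2 0 0 0.015 0 0 0;0.2 0 0 0.028 0 0 0"

```text
clock: 31.02
eef_pos: [0.6291, 0.135, 0.0756]
tool_rot: [0.725, 0.688, -0.004, -0.002]
ft_force: [0.4, 0.6, -0.3]
grip_width: 0.0514
grasp_force: 0.0
```

Emit:
send_rows --steps "0.2 0 0 0.03 0 0 0;0.2 0 0 0.03 0 0 0;0.2 0 0 0.03 0 0 0;0.2 -0.028 -0.02 0.03 0 0 0;0.2 -0.028 -0.02 0.02 0 0 0"

```text
clock: 31.43
eef_pos: [0.58, 0.0982, 0.2186]
tool_rot: [0.725, 0.689, 0.002, 0.001]
ft_force: [-0.1, 0.8, -0.0]
grip_width: 0.0515
grasp_force: 0.0
```

Emit:
send_rows --steps "0.2 -0.03 -0.02 0 0 0 0;0.2 -0.03 -0.02 0 0 0 0;0.2 -0.03 -0.02 0 0 0 0;0.2 -0.03 -0.02 0 0 0 0;0.2 -0.03 -0.02 0 0 0 0"

```text
clock: 31.85
eef_pos: [0.4271, -0.0033, 0.2169]
tool_rot: [0.725, 0.689, 0.0, 0.0]
ft_force: [0.7, -0.7, -0.0]
grip_width: 0.0513
grasp_force: 0.0
```

Emit:
send_rows --steps "0.2 -0.03 -0.02 0 0 0 0;0.2 0 0 0 0 0 0;0.2 0 0 0 0 0 0;0.2 0 0 0 0 0 0;0.2 0 0 0 0 0 0"

```text
clock: 32.27
eef_pos: [0.3999, -0.0222, 0.2171]
tool_rot: [0.725, 0.689, 0.001, 0.001]
ft_force: [-0.9, -0.1, -0.3]
grip_width: 0.051
grasp_force: 0.0
```

Run:
```python
from h import *
st();c=wrist();studs(c,S[:4],H=.006)
c=shot('top');b=c['frame'][:,:,::-1][150:260,215:395]
cv2.imwrite('pics/end.png',cv2.resize(b,None,fx=4,fy=4,interpolation=cv2.INTER_CUBIC))
P=cloud(c);Z=np.where(c['range_z']>0,P[...,2],0)
for s in S[:4]:
    m=(Z>.042)&(Z<.08)&(np.hypot(P[...,0]-s[0],P[...,1]-s[1])<.045);v,u=np.nonzero(m);print(m.sum(),ray(c,u.mean(),v.mean(),.056)[:2]-s if m.any() else None)
```

```text
t 32.27 p [ 0.3999 -0.0222  0.2171] yaw 87.06 tilt [0.0016 0.0001] q [-0.056  0.05  -0.259  1.26   0.     1.567] F [-0.9 -0.1 -0.3] M [-0.01  0.01 -0.05] w 0.051 g 0.0
stud [0.6335 0.1358 0.0545] lug nan n 701 0 0
stud [0.6319 0.0602 0.0545] lug nan n 705 0 0
stud [ 0.6296 -0.0134  0.0544] lug nan n 674 0 0
stud [ 0.626  -0.0899  0.0544] lug 5.6 n 609 28 0.998
126 [0.00045902 0.00106176]
126 [0.00132455 0.00052874]
124 [0.00124517 0.00205229]
123 [0.00014762 0.00098095]
```

View pics/end.png

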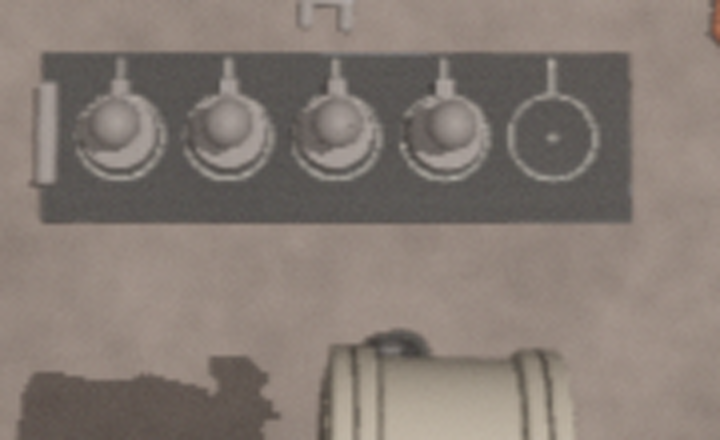

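All four studs stand centred on circles 1–4 within about 2 mm, each lug on its white line, and the fifth circle is empty. Handing in.

```bash
python3 -c "
from h import *
print(job_done())"
```

```text
the job is handed in; nothing more can be done
None
```

The job is handed in, with no verdict returned: the knob was turned to its anticlockwise stop first, then the four studs present were set upright on circles 1–4, within about 2 mm of centre with lugs on their lines.

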